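# Draw the glass electrode out of the drain bin and lay it in its rest

### The job

Take the fragile glass electrode out of the drain bin through the slot in the bin's wall, tilting or lifting it off the sill so that the guard ring on its tip does not catch, and lay it level in both forks of the V rest, centred, either way round. It is glass: grip it with no more than 30 N a finger, do not pull, lever or press it against the bin or the rest, and lower it in rather than drop it. Leave the petri dish, weighing boat, beaker and marker where they are.

Things in the scene. Friction and masses are not known exactly. Their poses are not given: they have to be found in the camera images.
- electrode: Loose glass rod, 190 mm, 50 g, balanced near mid-shaft: grey-green shaft 12 mm thick, black head (20 mm thick, 35 mm long), black guard ring (18 mm thick, 12 mm long) round the tip. Origin on its axis, 77.5 mm from the tip end and from the head; x axis towards the head. Starts leaning at 25 degrees in the bin: tip down at the back wall, shaft on the slot's sill, head outside.
- electrode_tip (a point): End of the tip, on the electrode's axis (x = -77.5 mm in its frame).
- electrode_head (a point): Centre of the black head (x = +95 mm in the electrode's frame), at the start 64 mm beyond the bin's slotted wall and 85 mm above the bench. A good place to grip.
- drain_bin: Fixed metal bin, open top, 100 mm (x) by 64 mm (y), 95 mm high, walls and floor 4 mm. Origin under its centre, on the bench. Slot in its +x wall (x = 46 to 50 mm): a window 24 mm wide (y = -12 to 12 mm), sill at z = 46.5 mm, upper edge at 80 mm, wall above it. The tip lies between two floor ribs 23 mm apart, 20 mm high. With the rod raised about 9 mm the ring passes mid-slot.
- v_rest: Fixed grey rest: base 110 mm (x) by 60 mm (y), 8 mm thick, origin under its centre, on the bench. Two V forks (90 degree notch open upwards, mouth 37 mm wide, 8 mm thick, about 58 mm high) stand at x = -40 and +40 mm. The shaft lying in both runs along the rest's x axis, its axis 48.5 mm above the bench.
- petri: Loose round petri dish, 91 mm across, 16 mm high, origin under its centre; a bystander.
- weigh_boat: Loose square white weighing boat, 66 mm, 14 mm high, origin under its centre; a bystander.
- beaker: Loose beaker, 54 mm across, 70 mm high, origin under its centre; a bystander.
- marker: Loose marker pen, 128 mm long (its y axis), 11 mm high, origin under its centre; a bystander.

How it is judged (in metres and radians):
On the way:
1. the whole electrode, tip included, has been drawn out through the slot (x of electrode_tip in the frame of drain_bin above 0.055 m and height (world z) of electrode_tip above 0.03 m), for 0.1 s.
At the end, for the whole second after the job is handed in: The electrode lies at rest in both forks of the V rest, released: the middle of its shaft within 20 mm of the rest's centre lengthwise, 5 mm sideways and 5 mm of its seated height, its axis within 0.08 rad of the rest's (x of electrode in the frame of v_rest between -0.02 and 0.02 m and y of electrode in the frame of v_rest between -0.005 and 0.005 m and z of electrode in the frame of v_rest between 0.0435 and 0.0535 m and angle between the x axis of electrode and the x axis of v_rest, either way round below 0.08 rad and linear speed of electrode below 0.02 m/s and contact force between the fingers and electrode below 0.1 N); the robot touches nothing.
It fails at once if the electrode is gripped too hard (over 35 N a finger, 70 N for both together) (contact force between the fingers and electrode above 70 N).
It fails at once if the electrode is pressed or knocked against the bin with more than 8 N (contact force between electrode and drain_bin above 8 N).
It fails at once if the electrode is pressed or knocked on the rest with more than 8 N (contact force between electrode and v_rest above 8 N).
It fails at once if the electrode is dropped: it falls out of the hand, faster than 0.35 m/s (a drop of more than about 10 mm) (contact force between the fingers and electrode below 0.1 N and linear speed of electrode above 0.35 m/s).
It fails at once if the petri dish, weighing boat, beaker or marker is shifted by more than 30 mm (distance of any of petri, weigh_boat, beaker, marker from where it was at the start of the episode above 0.03 m).
It also fails if it takes over 45 s, if anything falls off the work surface, if the arm or the gripper's body presses on something with over 40 N, if the wrist force passes 120 N, or if a joint passes its speed limit or range.

### The arm

A 6-joint arm with a two-finger parallel gripper is mounted at the origin on a cart in front of the work surface, level with it; the furniture and walls round the work are solid. World frame = base frame: x ahead of the robot, y to its left, z up, the work surface at z = 0. Lengths are in m, angles in degrees, forces in N, time in s.
With the tool pointing down it reaches from about 0.275 to 0.825 m from the base axis. Payload 4.9 kg.
Tool frame: the origin (TCP) lies at the very end of the fingers, on their centre line; the grasp point (between the pads) lies 19 mm behind it; z points along the fingers, y is the line along which they close (so a half turn about z gives the same grasp; the last joint's range is limited). The gripper opens to 85 mm and grips with 20 to 120 N. Pads are 22 mm wide; open, the fingers measure 114 mm over their backs; the gripper's body (76 mm by 85 mm) begins 54 mm behind the grasp point. The pads swing forward as they close: fully open they stand 13 mm farther back than shut.
Start: joints at [-7.689, 18.69, -11.035, 60.275, 0, 82.311], TCP at [0.55, 0, 0.231] pointing down, gripper open.
Joint ranges: [-152.03, 152.03], [-55.5, 102.48], [-74.3, 77.21], [-110.64, 120.58], [-84.22, 78.4], [-180, 180]. Speed limits (degrees/s): [147.25, 147.25, 180, 180, 180, 180].

### API

Orientations are given as [roll, pitch, yaw] about the fixed x, y, z axes, in that order (R = Rz(yaw) Ry(pitch) Rx(roll)).
In Python, from station import ctrl gives the robot as it stands. Calls block until the motion is done:
- ctrl.goto(position, orientation): joint-space move of the TCP to a pose.
- ctrl.movel(position, ori=None, rate=0.15, force_limit=None): straight line of the TCP; ori=None keeps the orientation; rate is the mean speed in m/s. With force_limit (N) it stops when the force on the tool has changed by that much, and returns True; else False.
- ctrl.move_j(angles): joint-space move.
- ctrl.move_gripper(opening, force=None): opening from 0.0 (shut) to 1.0 (fully open); force is the grip in N (None keeps the last); returns when the fingers have stopped.
- ctrl.sleep(seconds).
- ctrl.solve_ik(position, orientation): joint angles nearest the present ones, or None.
- ctrl.state(): the state.
- ctrl.camera(name): name is "scene" or "side" or "wrist"; returns a dict with "img" (480x640x3 uint8, blue, green, red), "depth" (480x640 float32, m along the optical axis (not along the pixel's ray), 0 where there is no reading), "fx", "fy", "cx", "cy" (pixels), "k1" (the pictures are not rectified: a ray, as slopes to the right and down, at radius r is drawn at 1 + k1 r^2 times it, then the intrinsics apply), "eye" and "orientation" of the camera in the world; the wrist camera has in their place "mount" (4x4, takes a point from camera to tool coordinates, whose origin is the TCP and whose axes are the flange's). Camera axes: x right, y up, looking along -z (the intrinsics and any distortion apply to the point x, -y, -z); pixel columns grow to the right and rows downward; lengths in m; the calibration is good to about 2 mm. A picture is of the moment at which its call begins: read the wrist's pose just before it.
A pose or a line that the arm cannot do raises ctrl.MotionError and nothing moves.
- ctrl.hand_in(): hands the job in; it is judged then, once.
Trained networks look in the newest picture that a camera, given by its name, has taken for a name from the list of things; names that differ only in an ending like _2 or _b are one class to them, and where a whole thing is asked for, a point or a joint stands for the part that bears it (a point fixed in the world has none). Each returns a list of dicts, best first, with "conf" (0 to 1); they miss things now and then, are a little off and sometimes report something else, mostly with a low value. They report only what shows in the picture. A call takes as long as a camera call.
- ctrl.outline_of(name, camera): "pixels" (480x640 bool, what is visible of it) and "bbox" ([left, top, right, bottom] in pixels, round what is visible of it).
The state is a dict: "t": time; "q": joint angles; "dq": joint speeds; "effort": joint torques, N m; "position": TCP position; "tool_rot": TCP orientation; "force": force on the tool from outside, world axes, zero at the start; "moment": the same for the moment, N m; "width": opening from 0.0 (shut) to 1.0 (fully open); "grip_force": force on a finger pad.
Only numpy, scipy, OpenCV 4.12 (cv2) and the standard library are available. Lean on these libraries where they do the work, as an engineer would, in place of code of your own. Each camera call takes 0.05 s, during which the arm holds its last target. There are 200 camera calls.

## Working session

There is one attempt and no reset: what is moved stays moved. The work goes in short steps, each a Python script; the robot and the scene stay as the last script left them, time stands still between calls to the robot, and variables do not carry over. Pictures are saved under pics/ and viewed, at most 10 in all, crops included, and the job is handed in when it is done.

```bash
mkdir -p pics; ls; cat > h.py <<'E'
import numpy as np, cv2
from scipy.spatial.transform import Rotation as R
from station import ctrl
def rays(c,u,v):
    x=(np.asarray(u,float)-c["cx"])/c["fx"]; y=(np.asarray(v,float)-c["cy"])/c["fy"]
    a,b=x.copy(),y.copy()
    for _ in range(15):
        s=1+c["k1"]*(a*a+b*b); a,b=x/s,y/s
    return a,b
def pose(c,st=None):
    if "mount" in c:
        T=np.eye(4);T[:3,:3]=ER(st["tool_rot"]);T[:3,3]=st["position"]
        return T@np.array(c["mount"])
    T=np.eye(4);T[:3,:3]=ER(c["orientation"]);T[:3,3]=c["eye"];return T
def ER(o):
    o=np.asarray(o,float)
    return o if o.shape==(3,3) else R.from_euler('xyz',o,degrees=True).as_matrix()
def pts(c,mask,st=None):
    v,u=np.nonzero(mask&(c["depth"]>0)); d=c["depth"][v,u]
    a,b=rays(c,u,v); P=np.c_[a*d,-b*d,-d]
    T=pose(c,st); return P@T[:3,:3].T+T[:3,3]
E
python3 - <<'E'
from h import *
st=ctrl.state();print({k:st[k] for k in("t","position","tool_rot","width")})
for n in("scene","side"):
    c=ctrl.camera(n);cv2.imwrite(f"pics/{n}0.png",c["img"]);print(n,c["eye"],c["orientation"],c["fx"],c["k1"])
    for o in("electrode","drain_bin","v_rest","petri","weigh_boat","beaker","marker","electrode_head"):
        for r in ctrl.outline_of(o,n)[:2]:
            p=pts(c,r["pixels"])
            if len(p): print(n,o,round(r["conf"],2),r["bbox"],len(p),np.median(p,0).round(3),np.percentile(p,3,0).round(3),np.percentile(p,97,0).round(3))
E
```

```text
pics
station.py
{'t': 0.0, 'position': array([5.49443595e-01, 8.18966793e-05, 2.30515610e-01]), 'tool_rot': array([-1.79903612e+02, -1.24823953e-02,  8.99982336e+01]), 'width': 0.9973210636704902}
scene [ 0.07088226 -0.66374804  0.50751169] [ 61.4922271   -1.05574624 -34.38772438] 485.51157691631624 0.03827352274652218
scene electrode 0.75 [362.6, 299.5, 410.2, 317.3] 413 [ 0.505 -0.251  0.085] [ 0.497 -0.274  0.053] [ 0.512 -0.188  0.097]
scene drain_bin 0.76 [320.0, 247.6, 388.8, 334.4] 4364 [ 0.503 -0.156  0.06 ] [ 0.483 -0.195  0.   ] [ 0.552 -0.094  0.097]
scene drain_bin 0.53 [246.4, 349.8, 329.6, 357.6] 515 [ 0.369 -0.179  0.008] [ 0.322 -0.214  0.003] [ 0.417 -0.145  0.011]
scene v_rest 0.59 [223.4, 200.0, 269.1, 241.5] 862 [0.512 0.236 0.008] [0.48  0.19  0.002] [0.549 0.286 0.051]
scene petri 0.72 [261.9, 247.2, 309.1, 276.9] 1088 [0.503 0.053 0.015] [ 0.466  0.018 -0.   ] [0.549 0.101 0.016]
scene weigh_boat 0.62 [209.8, 278.6, 254.3, 300.9] 790 [0.377 0.025 0.005] [ 0.341 -0.014 -0.001] [0.407 0.05  0.015]
scene beaker 0.84 [338.1, 201.2, 362.9, 236.4] 752 [0.693 0.088 0.
[... 890 characters left out ...]
297.4, 307.2, 310.2, 348.8] 257 [ 0.511 -0.252  0.086] [ 0.5   -0.277  0.023] [ 0.523 -0.111  0.098]
side weigh_boat 0.74 [221.7, 264.8, 258.4, 285.0] 535 [0.372 0.022 0.004] [ 0.341 -0.016 -0.003] [0.404 0.047 0.014]
side beaker 0.84 [373.7, 222.8, 394.6, 258.7] 725 [0.703 0.085 0.044] [0.68  0.075 0.002] [0.727 0.128 0.068]
side marker 0.57 [209.6, 326.4, 258.6, 353.3] 298 [ 0.37  -0.179  0.006] [ 0.322 -0.216 -0.002] [ 0.42  -0.145  0.011]
side electrode_head 0.77 [298.7, 320.7, 308.1, 349.7] 222 [ 0.511 -0.254  0.087] [ 0.5   -0.277  0.033] [ 0.519 -0.18   0.099]
side electrode_head 0.62 [205.8, 325.8, 260.7, 354.7] 281 [ 0.373 -0.183  0.006] [ 0.322 -0.217  0.001] [ 0.42  -0.145  0.011]
```

```bash
python3 - <<'E'
from h import *
o=[180,0,90]
print(np.round(ctrl.camera("wrist")["mount"],3))
for n,p in(("rest",[.47,.23,.33]),("bin",[.47,-.17,.36])):
    ctrl.goto(p,o);ctrl.sleep(.3);st=ctrl.state();c=ctrl.camera("wrist")
    cv2.imwrite(f"pics/w{n}.png",c["img"]);np.savez(f"{n}.npz",T=pose(c,st),**{k:c[k] for k in("img","depth","fx","fy","cx","cy","k1")})
    print(n,st["position"],st["t"])
    for q in("electrode","electrode_head","drain_bin","v_rest","marker"):
        for r in ctrl.outline_of(q,"wrist")[:1]:
            P=pts(c,r["pixels"],st)
            np.save(f"{n}_{q}.npy",P)
            if len(P):
              for nm,S in(("all",P),("z>.035",P[P[:,2]>.035]),("z<.012",P[P[:,2]<.012]),("z>.09",P[P[:,2]>.09])):
                if len(S)<30: continue
                (cx,cy),(w,h),a=cv2.minAreaRect(S[:,:2].astype(np.float32))
                print(q,round(r["conf"],2),nm,len(S),"rect",np.round([cx,cy,w,h,a],4),"z",np.percentile(S[:,2],[3,50,97]).round(3))
a=cv2.imread("pics/wrest.png");b=cv2.imread("pics/wbin.png");s=cv2.imread("pics/scene0.png")
cv2.imwrite("pics/m.png",np.hstack([cv2.resize(a,(400,300)),cv2.resize(b,(400,300))]));cv2.imwrite("pics/s.png",cv2.resize(s[180:380,190:430],None,fx=3,fy=3))
E
```

```text
[[-0.001  0.963  0.27   0.069]
 [ 1.     0.001 -0.    -0.001]
 [-0.001  0.27  -0.963 -0.142]
 [ 0.     0.     0.     1.   ]]
rest [0.4703327  0.22913385 0.3294999 ] 2.275
marker 0.56 all 2325 rect [ 0.7233  0.0846  0.0638  0.1105 55.702 ] z [0.005 0.044 0.07 ]
marker 0.56 z>.035 1468 rect [7.02600e-01 1.04200e-01 5.34000e-02 5.46000e-02 8.75357e+01] z [0.036 0.056 0.071]
marker 0.56 z<.012 233 rect [ 0.7234  0.084   0.0637  0.1093 56.7605] z [-0.001  0.007  0.012]
bin [ 0.47022536 -0.16936179  0.35997624] 4.3583
electrode 0.72 all 1516 rect [ 5.13800e-01 -1.94500e-01  1.93900e-01  3.11000e-02  8.81832e+01] z [0.005 0.059 0.098]
electrode 0.72 z>.035 1132 rect [ 5.1090e-01 -2.0250e-01  1.3940e-01  1.9800e-02  8.5265e+01] z [0.037 0.074 0.098]
electrode 0.72 z<.012 54 rect [ 5.16700e-01 -1.96000e-01  1.90900e-01  2.53000e-02  8.81832e+01] z [-0.001  0.003  0.005]
electrode 0.72 z>.09 257 rect [ 0.5054 -0.2561  0.0191  0.0282  1.4295] z [0.09  0.094 0.1  ]
electrode_head 0.65 all 1487 rect [ 5.149e-01 -2.032e-01  2.119e-01  2.740e-02  8.508e+01] z [0.017 0.06  0.098]
electrode_head 0.65
[... 430 characters left out ...]
95 0.098]
drain_bin 0.98 z<.012 1381 rect [ 5.1490e-01 -1.5430e-01  1.1720e-01  6.0500e-02  8.4263e+01] z [0.002 0.004 0.01 ]
drain_bin 0.98 z>.09 1352 rect [ 5.17900e-01 -1.41700e-01  1.02100e-01  6.69000e-02  8.43009e+01] z [0.092 0.097 0.098]
v_rest 0.57 all 2659 rect [5.08500e-01 4.19000e-02 4.88000e-02 9.02000e-02 8.99062e+01] z [0.013 0.015 0.017]
v_rest 0.57 z<.012 49 rect [4.89800e-01 3.46000e-02 2.01000e-02 7.43000e-02 5.83813e+01] z [-0.001  0.001  0.005]
marker 0.85 all 588 rect [ 3.70600e-01 -1.76100e-01  1.18000e-02  1.25600e-01  5.38326e+01] z [0.005 0.009 0.011]
marker 0.85 z<.012 587 rect [ 3.70600e-01 -1.76100e-01  1.18000e-02  1.25600e-01  5.38326e+01] z [0.005 0.009 0.011]
```

View pics/m.png

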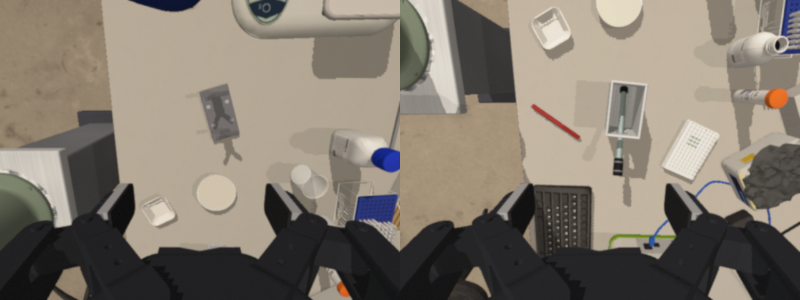

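View pics/s.png

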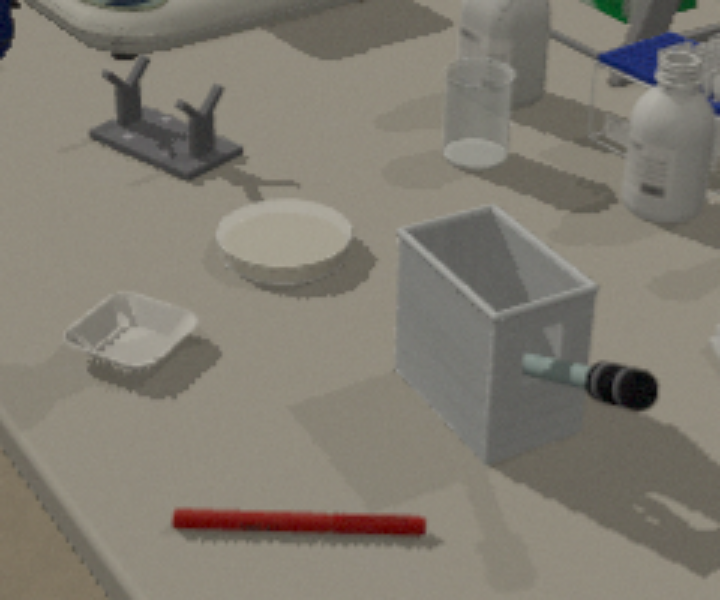

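```bash
python3 - <<'E'
from h import *
def load(n):
    z=np.load(n+".npz");c={k:z[k] for k in z.files};T=c["T"]
    v,u=np.nonzero(c["depth"]>0);d=c["depth"][v,u];a,b=rays(c,u,v)
    return np.c_[a*d,-b*d,-d]@T[:3,:3].T+T[:3,3]
P=load("rest")
S=P[(abs(P[:,0]-.514)<.08)&(abs(P[:,1]-.238)<.09)]
for lo,hi in((.005,.011),(.03,.065)):
    Q=S[(S[:,2]>lo)&(S[:,2]<hi)]
    print(lo,len(Q),cv2.minAreaRect(Q[:,:2].astype(np.float32)))
    if lo>.02:
        _,l,cc=cv2.kmeans(Q.astype(np.float32),2,None,(3,50,1e-5),5,0);print(cc,[np.percentile(Q[l[:,0]==i],[2,98],axis=0).round(3) for i in(0,1)])
    else: # table check
        print("table z",np.median(S[S[:,2]<.004][:,2]))
B=load("bin")
c=np.array([.5179,-.1417]);ex=np.array([np.cos(np.radians(-95.7)),np.sin(np.radians(-95.7))]);ey=np.array([-ex[1],ex[0]])
L=np.c_[(B[:,:2]-c)@ex,(B[:,:2]-c)@ey,B[:,2]]
W=L[(abs(L[:,2]-.096)<.003)&(abs(L[:,0])<.06)&(abs(L[:,1])<.05)]
print("rim",cv2.minAreaRect(W[:,:2].astype(np.float32)),np.percentile(W,[.5,99.5],axis=0).round(4))
for x in range(-44,140,8):
    E=L[(abs(L[:,0]*1e3-x)<4)&(abs(L[:,1])<.02)&(L[:,2]>.015)&((L[:,2]-.0535-(L[:,0]-.047)*.466)**2<.014**2)]
    if len(E)>5: print(x,len(E),np.round(np.percentile(E[:,1],[3,50,97])*1e3,1),np.round(np.percentile(E[:,2],[50,97])*1e3,1))
E
```

```text
0.005 3157 ((0.5122736096382141, 0.2460622936487198), (0.06012053042650223, 0.11004050076007843), 16.081310272216797)
table z -0.00020884689399519596
0.03 561 ((0.5121979713439941, 0.2459743767976761), (0.044127460569143295, 0.08814885467290878), 16.145477294921875)
[[0.52329534 0.20850705 0.04819511]
 [0.50125784 0.28468227 0.04967624]] [array([[0.503, 0.2  , 0.031],
       [0.543, 0.216, 0.058]]), array([[0.481, 0.277, 0.038],
       [0.522, 0.292, 0.058]])]
rim ((-0.00011450797319412231, 0.00015037879347801208), (0.10229576379060745, 0.06720411032438278), 0.0008988873451016843) [[-0.0511 -0.0333  0.0932]
 [ 0.0507  0.0334  0.0988]]
-44 66 [-15.   -0.5  14.7] [19.8 22.8]
-36 123 [-15.   -1.   14.8] [20.5 24.2]
-28 100 [-14.8  -0.5  14.7] [21.3 26.2]
-20 95 [-15.1  -0.1  14.5] [25.1 30.2]
-12 96 [-15.1  -0.6  14.7] [29.6 33.9]
-4 94 [-14.7  -0.5  14.7] [32.5 38.2]
4 80 [-13.8  -0.1  14.8] [38.  41.4]
12 59 [-5.7 -0.9  5.7] [42.1 45.5]
20 60 [-5.6 -0.6  5. ] [46.3 48.6]
28 59 [-5.7 -1.   5.8] [49.9 52.8]
36 59 [-5.6 -0.6  4.9] [53.5 57. ]
44 138 [-18.5  -0.   18.4] [55.4 65.2]
52 23 [-9.4 -1.  12.1] [56.3 61. ]
60 52 [-5.7 -0.2  5.6] [65.2 68.2]
68 60 [-5.5 -0.8  4.9] [68.2 71. ]
76 64 [-5.7 -0.5  5.7] [72.2 74.6]
84 62 [-5.5 -0.5  4.9] [75.9 78.1]
92 82 [-5.8 -0.5  5.5] [79.9 86.9]
100 101 [-9.1 -0.8  8.6] [87.3 90.3]
108 112 [-9.6 -1.2  9.2] [90.2 94. ]
116 108 [-9.2 -0.9  8.6] [94.2 97.9]
124 97 [-9.3 -1.1  9.5] [ 97.2 100.2]
```

```bash
cat >> h.py <<'E'
def frame(yaw,tilt):
    """tool gripping a rod whose head points along yaw, tilted up by tilt (deg); returns rod dir, euler"""
    y,t=np.radians([yaw,tilt]);d=np.array([np.cos(y)*np.cos(t),np.sin(y)*np.cos(t),np.sin(t)])
    z=np.array([np.cos(y)*np.sin(t),np.sin(y)*np.sin(t),-np.cos(t)])
    x=-d;M=np.c_[x,np.cross(z,x),z]
    return d,z,R.from_matrix(M).as_euler('xyz',degrees=True)
def tcp(head,z): return np.asarray(head)+.019*z
bin_c=np.array([.5179,-.1417,0]);byaw=-95.7
bx=np.array([np.cos(np.radians(byaw)),np.sin(np.radians(byaw)),0]);by=np.array([-bx[1],bx[0],0])
head0=bin_c+.114*bx-.0004*by+[0,0,.085]
rest_c=np.array([.5123,.2460,.0485]);ryaw=-73.9
def show(r=""):
    s=ctrl.state();print(r,"t",round(s["t"],2),"p",np.round(s["position"],4),"F",np.round(s["force"],2),"w",round(s["width"],3),"g",np.round(s["grip_force"],1))
E
python3 - <<'E'
from h import *
d,z,o=frame(byaw,25);p=tcp(head0,z);print(head0,p,o,ctrl.solve_ik(p,o))
d2,z2,o2=frame(ryaw,0);ph=tcp(rest_c+.095*d2,z2);print(ph,o2,ctrl.solve_ik(ph,o2))
ctrl.goto(p-.10*z,o);show()
ctrl.movel(p-.03*z,rate=.12);r=ctrl.movel(p,rate=.05,force_limit=5);show(r)
c=ctrl.camera("scene");cv2.imwrite("pics/pre.png",cv2.resize(c["img"][210:370,270:480],None,fx=3.5,fy=3.5))
E
```

```text
[ 0.50617953 -0.25509661  0.085     ] [ 0.50538201 -0.26308665  0.06778015] [180.   25.   84.3] [-22.54626504  27.91198178 -29.34635261  25.04544376 -23.8586667
  71.52543144]
[0.53864489 0.15472598 0.0295    ] [180.    0.  106.1] [  8.48037133  31.93576918 -23.42535856  34.63887226   0.
  82.38037133]
 t 5.52 p [ 0.5104 -0.2214  0.1594] F [0.42 0.39 0.53] w 0.997 g 0.0
False t 7.0 p [ 0.5054 -0.2631  0.0677] F [-0.03 -0.49 -0.23] w 1.001 g 0.0
```

View pics/pre.png

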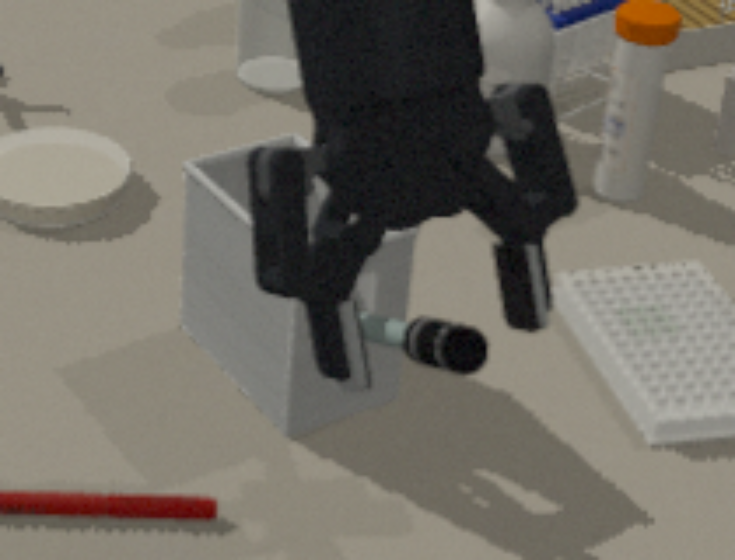

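The open fingers straddle the black head (at about (450,345) in the crop), clear of the bin. I'll grip and lift.

```bash
python3 - <<'E'
from h import *
d,z,o=frame(byaw,25);p=tcp(head0,z)
ctrl.move_gripper(.32,22);show("pre")
ctrl.move_gripper(0.0,25);show("grip")
r=ctrl.movel(p+[0,0,.0095],rate=.02,force_limit=5);show(r)
c=ctrl.camera("scene");cv2.imwrite("pics/lift.png",cv2.resize(c["img"][210:370,270:480],None,fx=3.5,fy=3.5))
c=ctrl.camera("side");np.save("side.npy",c["depth"])
E
```

```text
pre t 7.64 p [ 0.5054 -0.2631  0.0678] F [-0.15  0.71 -0.77] w 0.317 g 0.0
grip t 7.87 p [ 0.5054 -0.263   0.0678] F [ 0.19  0.44 -0.35] w 0.228 g 24.5
False t 8.49 p [ 0.5054 -0.2631  0.0774] F [ 0.21  0.21 -1.4 ] w 0.224 g 24.5
```

View pics/lift.png

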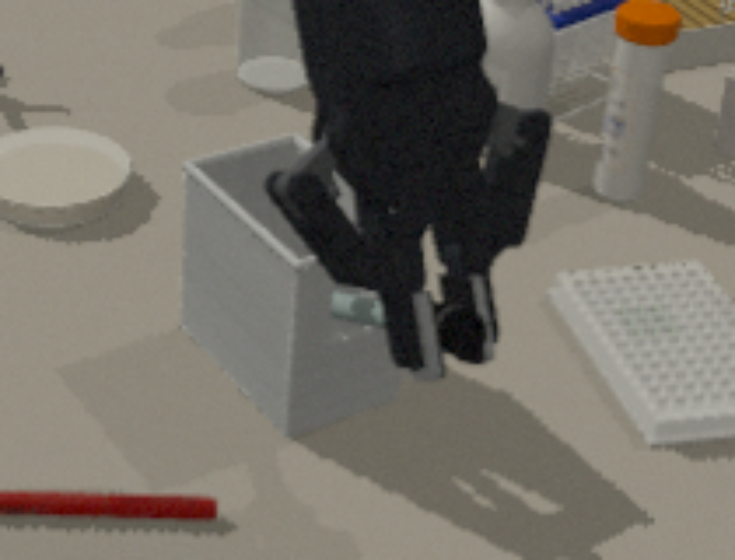

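The head is held between the pads and the shaft is off the sill (at about (350,308)). Next I'll check for sag in the hand with the wrist camera before pulling.

```bash
cat >> h.py <<'E'
def rod_in_tool():
    c=ctrl.camera("wrist");v,u=np.nonzero(c["depth"]>0);d=c["depth"][v,u];a,b=rays(c,u,v)
    M=np.array(c["mount"]);P=np.c_[a*d,-b*d,-d]@M[:3,:3].T+M[:3,3]
    Q=P[(abs(P[:,1])<.013)&(P[:,0]>.02)&(P[:,0]<.2)&(abs(P[:,2]+.022)<.03)]
    for x in range(24,200,12):
        S=Q[abs(Q[:,0]-x/1e3)<.006]
        if len(S)>8: print(x,len(S),"y",np.round(np.percentile(S[:,1],[3,50,97])*1e3,1),"z",np.round(np.percentile(S[:,2],[2,15,50])*1e3,1))
    return c
E
python3 - <<'E'
from h import *
c=rod_in_tool();cv2.imwrite("pics/wl.png",c["img"])
E
```

```text
24 807 y [-6.3 -0.9  4.7] z [-24.7 -24.  -23. ]
36 1057 y [-6.3 -0.8  4.7] z [-24.8 -23.9 -23. ]
48 1061 y [-6.2 -0.8  4.8] z [-24.6 -23.8 -22.9]
60 3531 y [-12.2  -0.   12.2] z [-50.1 -49.3 -47.7]
72 2144 y [-12.5  -1.1  12.9] z [-38.8 -36.8 -23.6]
84 2177 y [-11.8  -0.1  12.2] z [-24.6 -23.6 -21.5]
96 1511 y [-5.3  0.1  5.4] z [-24.7 -23.9 -22.8]
108 1116 y [-5.2  0.2  5.6] z [-24.6 -23.8 -22.6]
120 52 y [-12.9 -11.7  12.9] z [6.1 7.  7.6]
```

View pics/wl.png

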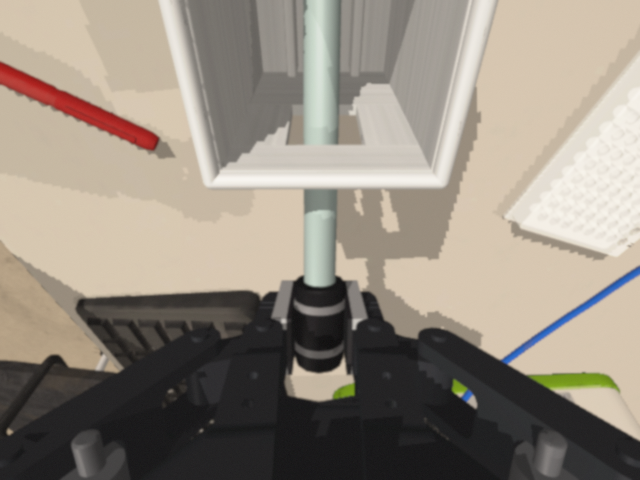

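The rod runs straight from the head (320,320) through the slot to the top of the picture, with no sag and well centred. Now I'll pull along its axis.

```bash
python3 - <<'E'
from h import *
d,z,o=frame(byaw,25);p=tcp(head0,z)+[0,0,.0095]
print(ctrl.solve_ik(p+.13*d,o))
r=ctrl.movel(p+.13*d,rate=.05,force_limit=4);show(r)
if not r:
    ctrl.sleep(.3);rod_in_tool()
E
```

```text
[-33.98664565  24.79354101 -22.78478936  29.96096334 -21.84842877
  59.29917153]
False t 11.39 p [ 0.4937 -0.3802  0.1321] F [ 0.12 -0.23 -0.79] w 0.221 g 24.5
24 799 y [-6.4 -0.9  4.7] z [-24.6 -24.  -22.9]
36 1052 y [-6.3 -0.8  4.7] z [-24.6 -23.9 -22.9]
48 1151 y [-6.2 -0.8  4.9] z [-24.6 -23.9 -22.8]
60 1246 y [-6.  -0.5  5. ] z [-24.7 -23.9 -22.8]
72 1317 y [-5.9 -0.5  5.2] z [-24.6 -23.9 -22.8]
84 1389 y [-5.4 -0.1  5.2] z [-24.6 -23.9 -22.8]
96 1507 y [-5.3  0.2  5.4] z [-24.6 -23.8 -22.7]
108 1128 y [-5.2  0.2  5.6] z [-24.6 -23.8 -22.6]
```

```bash
python3 - <<'E'
from h import *
s=ctrl.state()["position"]
ctrl.movel([s[0],s[1],.25],rate=.15)
d2,z2,o2=frame(ryaw,0);ph=tcp(rest_c+.095*d2,z2)
ctrl.movel(ph+[0,0,.2],o2,rate=.18);ctrl.movel(ph+[0,0,.05],rate=.08);ctrl.sleep(.4);show()
c=rod_in_tool();cv2.imwrite("pics/over.png",c["img"])
s=ctrl.state();np.savez("over.npz",T=pose(c,s),Tt=ER(s["tool_rot"]),p=s["position"],**{k:c[k] for k in("img","depth","fx","fy","cx","cy","k1")})
# rest in tool frame
v,u=np.nonzero(c["depth"]>0);dd=c["depth"][v,u];a,b=rays(c,u,v)
M=np.array(c["mount"]);P=np.c_[a*dd,-b*dd,-dd]@M[:3,:3].T+M[:3,3]
zb=.0795 # tool z of bench
for x0 in(55,135):
    for lo,hi in((28,48),):
        S=P[(abs(P[:,0]-x0/1e3)<.012)&(abs(P[:,1])<.04)&(P[:,2]>zb-.06)&(P[:,2]<zb-.04)]
        if len(S):
            n=S[S[:,1]<0];m=S[S[:,1]>0];print("fork",x0,len(S),np.percentile(S,[2,98],axis=0).round(4).tolist())
Q=P[(P[:,0]>.0)&(P[:,0]<.2)&(abs(P[:,1])<.05)&(abs(P[:,2]-zb+.008)<.003)]
print(len(Q),cv2.minAreaRect(Q[:,:2].astype(np.float32)))
E
```

```text
t 18.23 p [0.5387 0.1547 0.0796] F [-0.44  0.3  -1.17] w 0.224 g 24.5
24 807 y [-5.9 -0.5  5.1] z [-24.3 -23.7 -22.7]
36 1029 y [-5.8 -0.5  5.1] z [-24.4 -23.7 -22.7]
48 1156 y [-5.8 -0.4  5.2] z [-24.4 -23.6 -22.5]
60 1238 y [-5.7 -0.1  5.4] z [-24.3 -23.6 -22.5]
72 1328 y [-5.5 -0.1  5.6] z [-24.2 -23.5 -22.5]
84 1402 y [-5.1  0.2  5.8] z [-24.3 -23.5 -22.5]
96 1512 y [-4.9  0.5  5.9] z [-24.3 -23.5 -22.4]
108 1159 y [-4.9  0.5  6. ] z [-24.3 -23.4 -22.2]
fork 55 1021 [[0.0507, -0.021, 0.0214], [0.0585, 0.0213, 0.0315]]
fork 135 14 [[0.1301, -0.0101, 0.0356], [0.1307, 0.0099, 0.0387]]
11733 ((0.09153968840837479, 0.0002627074718475342), (0.06010447070002556, 0.10306502878665924), 89.98403930664062)
```

View pics/over.png

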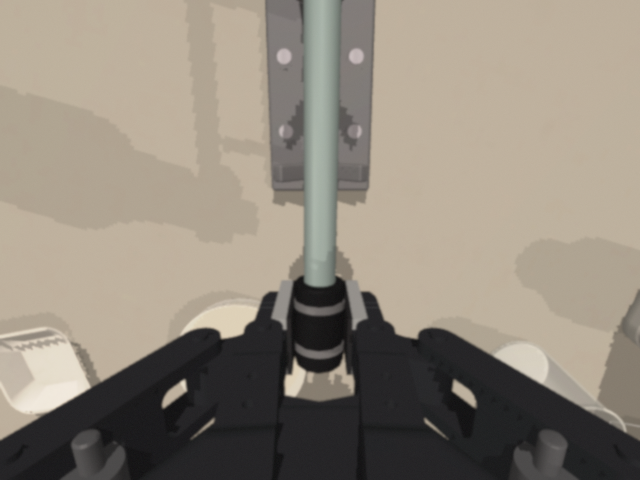

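Rod over the rest, running up its midline (rod at column 320; base edges at 270 and 370), within about 0.3 mm by depth. Correcting 0.7° of yaw and lowering slowly.

```bash
python3 - <<'E'
from h import *
d2,z2,o2=frame(ryaw+.7,0);ph=tcp(rest_c+.095*d2,z2)
ctrl.movel(ph+[0,0,.010],o2,rate=.05);ctrl.sleep(.3);show()
r=ctrl.movel(ph+[0,0,-.0015],rate=.006,force_limit=1.8);show(r);print((ctrl.state()["position"]-ph)*1e3)
rod_in_tool()
c=ctrl.camera("side");cv2.imwrite("pics/low.png",cv2.resize(c["img"][150:290,230:400],None,fx=4,fy=4))
E
```

```text
t 19.53 p [0.5399 0.1551 0.0398] F [-0.5  -0.26 -0.81] w 0.225 g 24.5
True t 20.93 p [0.5394 0.1549 0.0299] F [0.38 0.74 1.65] w 0.223 g 24.7
[-0.350125   -0.11800291  0.35712099]
24 800 y [-5.7 -0.5  5.1] z [-24.8 -24.  -23.1]
36 1052 y [-5.9 -0.5  5.2] z [-24.9 -24.2 -23.2]
48 1559 y [-11.3  -0.1  11.5] z [-25.1 -24.2 -22.8]
60 1913 y [-12.   -0.1  11.8] z [-25.1 -24.2 -22.5]
72 1350 y [-5.4 -0.1  5.6] z [-25.5 -24.7 -23.7]
84 1437 y [-5.   0.2  5.8] z [-25.6 -24.9 -23.8]
96 1559 y [-4.8  0.5  5.9] z [-25.8 -25.  -24. ]
108 1106 y [-4.8  0.5  6.1] z [-25.8 -25.1 -24. ]
```

View pics/low.png

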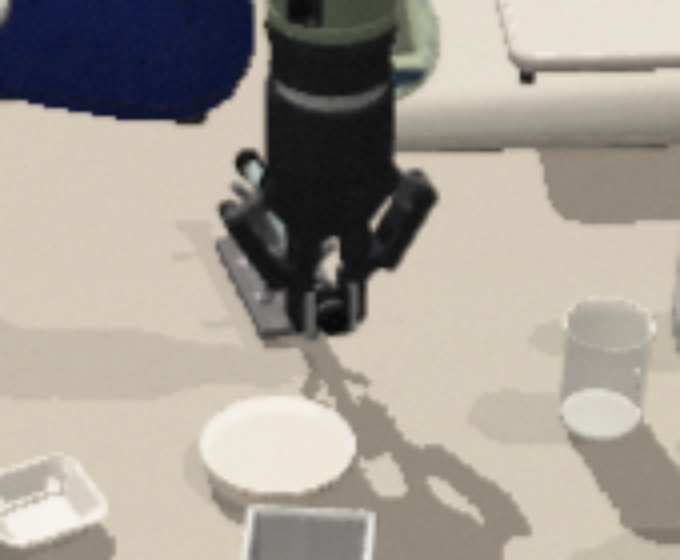

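The rod is seated in the forks with light contact (about 2.5 N). The picture shows the tip at (245,160) over the far fork and the head at (335,315) in the hand. I'll ease up 0.5 mm and release.

```bash
python3 - <<'E'
from h import *
p=ctrl.state()["position"]
ctrl.movel(p+[0,0,.0005],rate=.005);show()
ctrl.move_gripper(.27);show();ctrl.move_gripper(.6);ctrl.sleep(.2);show()
ctrl.movel(p+[0,0,.12],rate=.08);ctrl.sleep(.3);show()
c=rod_in_tool_c=ctrl.camera("wrist");s=ctrl.state();cv2.imwrite("pics/end.png",c["img"])
P=pts(c,c["depth"]>0,s)
ax=np.array([np.cos(np.radians(ryaw)),np.sin(np.radians(ryaw)),0]);ay=np.array([-ax[1],ax[0],0])
L=np.c_[(P-rest_c)@ax,(P-rest_c)@ay,P[:,2]]
for x in range(-96,125,10):
    S=L[(abs(L[:,0]*1e3-x)<5)&(abs(L[:,1])<.013)&(abs(L[:,2]-.052)<.012)]
    if len(S)>8: print(x,len(S),np.round(np.percentile(S[:,1],[3,50,97])*1e3,1),np.round(np.percentile(S[:,2],[50,97])*1e3,1))
E
```

```text
t 21.38 p [0.5394 0.155  0.0302] F [0.74 0.23 1.08] w 0.226 g 24.7
 t 21.59 p [0.539  0.1549 0.03  ] F [-0.32  0.44 -0.7 ] w 0.274 g 0.0
 t 22.18 p [0.5394 0.1549 0.0303] F [ 0.78 -0.05 -0.23] w 0.601 g 0.0
 t 24.12 p [0.5393 0.1549 0.1495] F [-0.23 -0.33 -0.28] w 0.6 g 0.0
-56 176 [-5.2  0.3  5.8] [53.5 55.4]
-46 430 [-11.2   0.4  10.9] [53.  55.2]
-36 651 [-12.4  -0.1  12.2] [51.9 55. ]
-26 313 [-4.9  0.6  5.7] [53.6 55.5]
-16 323 [-5.5  0.2  5.9] [53.4 55.3]
-6 301 [-5.5  0.2  5.4] [53.6 55.4]
4 297 [-5.4  0.4  5.6] [53.5 55.4]
14 292 [-5.3 -0.   5.8] [53.5 55.5]
24 279 [-5.3  0.   5.4] [53.3 55.4]
34 370 [-11.3  -0.2  11.5] [52.7 54.9]
44 429 [-11.9   0.2  12.2] [52.1 55. ]
54 267 [-5.8 -0.3  5.9] [53.2 55. ]
64 244 [-5.8 -0.2  5.3] [53.4 55.2]
74 314 [-7.7 -0.1  7.7] [53.6 57.8]
84 394 [-9.1  0.1  9.3] [56.9 59. ]
94 366 [-9.1  0.2  9.4] [56.8 58.8]
104 362 [-9.1  0.2  9.6] [56.9 58.9]
114 90 [-8.6 -0.   9. ] [56.8 58.6]
```

View pics/end.png

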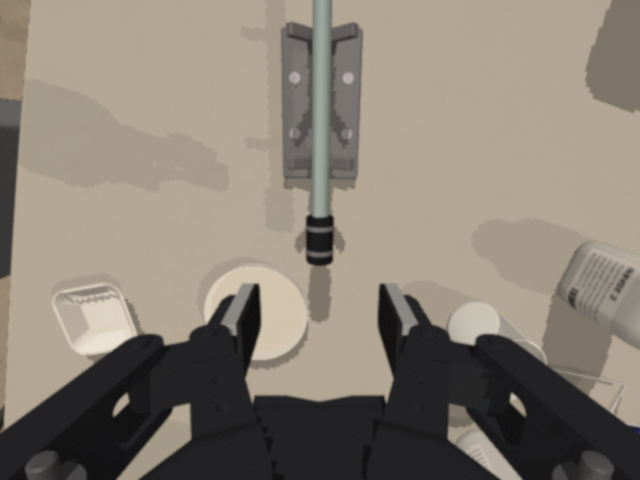

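The rod lies level in both forks (at about (320,30) and (320,165)), with its shaft axis at z of about 49 mm, centred to about 1 mm, and the hand is clear.

```bash
python3 -c "
from station import ctrl
print(ctrl.hand_in())"
```

```text
the job is handed in; nothing more can be done
None
```

I drew the electrode out through the slot without catching and laid it level in both forks of the V rest. It measured about 1 mm off centre. The hand is clear, the bystanders were left alone and the job is handed in, but the hand-in call returned no verdict.

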